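# Unload the display train into the stock tray in train order

### The arm

A 6-joint arm with a two-finger parallel gripper is mounted at the origin on the work surface. World frame = base frame: x ahead of the robot, y to its left, z up, the work surface at z = 0. Lengths are in mm, angles in rad, forces in N, time in s.
With the tool pointing down it reaches from about 275 to 1000 mm from the base axis. Payload 8.4 kg.
Tool frame: the origin (TCP) lies between the finger pads; the fingertips stand r.finger_overhang ahead of it and the grasp point (between the pads) is the TCP (r.finger_overhang is the distance from the TCP to the fingertips, in mm); z points along the fingers, y is the line along which they close (so a half turn about z gives the same grasp; the last joint's range is limited). The gripper opens to 85 mm and grips with 20 to 120 N. Pads are 22 mm wide; open, the fingers measure 114 mm over their backs; the gripper's body (76 mm by 85 mm) begins 54 mm behind the grasp point. The pads swing forward as they close: fully open they stand 13 mm farther back than shut.
Start: joints at [-1.166, 0.353, 1.633, -0, 1.155, -0.002], TCP at [247.294, -573.998, 217.481] pointing down, gripper open.
Joint ranges: [-2.63, 2.63], [-0.92, 2.1], [0.06, 2.66], [-1.3, 4.44], [0, 2.69], [-3.02, 3.02]. Speed limits (rad/s): [2.22, 2.22, 2.79, 3.14, 3.14, 3.14].

### API

Orientations are given as [roll, pitch, yaw] about the fixed x, y, z axes, in that order (R = Rz(yaw) Ry(pitch) Rx(roll)).
In Python, from rig import r, cams, sign_off gives the robot as it stands.
- The arm moves only by the shell command python3 -m crank 'ROWS' [FORCE]. ROWS is JSON, a list of rows, each a list of 7 numbers: the shift along the tool's x, y, z in m, then the turn, a rotation vector about the tool's x, y, z in rad, then the closure, from 0 (fully open) to 1 (shut). In form: [[dx, dy, dz, ax, ay, az, gripper], ...]. A call has 1 to 5 rows; each row is the pose to reach, as a shift and turn from the pose commanded when the call began, along the tool's axes at that moment; what a row does not reach only later rows make up. A row lasts 1/10 s, in which the tool goes at most 50 mm and 8.59 degrees, less where a joint would pass 70% of its speed; a pose out of reach is approached as far as the arm can. A call with a gripper value outside its range is refused whole. The fingers move at their own pace and stop on an object; FORCE is the grip in N (left out, the last holds). Time passes only in rows, so rows that repeat a pose let the fingers close. It gives the time, the measured TCP pose, the force, the opening and the grip force at its end, in the units of the state.
- r.sense(): the state, without advancing time (a new reading comes with each control period).
- cams.grab_frame(name): name is "side" or "top"; returns a dict with "image" (400x640x3 uint8, red, green, blue), "fx", "fy", "cx", "cy" (pixels), "position" and "orientation" of the camera in the world. Camera axes: x right, y down, z forward; pixel columns grow to the right and rows downward; lengths in mm; the calibration is good to about 2 mm. A picture is of the moment at which its call begins. There is no depth.
- sign_off(): hands the job in; it is judged then, once.
The state is a dict: "clock": time; "qpos": joint angles; "qvel": joint speeds; "joint_efforts": joint torques, N m; "eef_pos": TCP position; "tcp_rot": TCP orientation; "contact_force": force on the tool from outside, world axes, zero at the start; "wrist_torque": the same for the moment, N m; "opening": opening from 0.0 (shut) to 1.0 (fully open); "grasp_force": force on a finger pad.
Only numpy, scipy, OpenCV 4.12 (cv2) and the standard library are available. Lean on these libraries where they do the work, as an engineer would, in place of code of your own. Each camera call takes 0.05 s, during which the arm holds its last target. There are 200 camera calls.

### The job

The show is over: take the four loads off the wagons and put them in the black stock tray, one to a compartment, in the same left-to-right order in which they stand on the train (both seen from the robot), so that the train can be made up again tomorrow. Set each load down, without dropping it, upright on the floor of its compartment. Leave the wagons standing on the rails where they are, and do not disturb the locomotive, the tin or the screwdriver.

Things in the scene. Friction and masses are not known exactly. Their poses are not given: they have to be found in the camera images.
- pipes: Load: a pack of four silvery metal pipes, two over two, strapped together on two thin wooden battens; one rigid piece, 37 wide (x), 92 long (y), 41 high. It is carried by the stake wagon. Origin: centre of its underside; x across (the narrow way), y lengthwise, z up. At the start it stands lengthwise on the deck of its wagon.
- coil: Load: a coil of steel strip (44 in diameter, 34 wide, its eye pointing sideways along x, axis 28 above the underside) fixed on a wooden skid 36 wide (x) and 60 long (y); one rigid piece, 50 high. The flat end faces of the coil are the places to grip. It is carried by the coil wagon. Origin: centre of its underside; x across (the narrow way), y lengthwise, z up. At the start it stands lengthwise on the deck of its wagon.
- boiler: Load: a grey boiler, a lying cylinder 36 in diameter and 84 long (y) with domed ends, its axis 24 above the underside, fixed on two dark saddles 34 wide, with a small round manhole on top; one rigid piece, 46 high. It is carried by the end-board wagon. Origin: centre of its underside; x across (the narrow way), y lengthwise, z up. At the start it stands lengthwise on the deck of its wagon.
- crate: Load: a closed wooden packing crate with battens, 43 wide (x), 61 long (y), 39 high. It is carried by the brake wagon. Origin: centre of its underside; x across (the narrow way), y lengthwise, z up. At the start it stands lengthwise on the deck of its wagon.
- stake_wagon: Flat wagon with a wooden plank deck and four upright metal stakes standing 22 above the deck, 26 either side of its middle line and 40 either side of its middle; it carries the pipes at the start. Loose on the rails, 56 wide (x), 120 long over the deck (y; 134 over the buffers), the flat top of its deck 26 above the rail heads. Origin: middle of the wagon, at rail-head height; x across the track, y along it, z up.
- coil_wagon: Flat wagon with a dark steel deck and two wooden cross baulks 6 high, 41 either side of its middle; it carries the coil at the start. Loose on the rails, 56 wide (x), 120 long over the deck (y; 134 over the buffers), the flat top of its deck 26 above the rail heads. Origin: middle of the wagon, at rail-head height; x across the track, y along it, z up.
- endboard_wagon: Flat wagon with a wooden plank deck and a grey board 14 high across each end; it carries the boiler at the start. Loose on the rails, 56 wide (x), 120 long over the deck (y; 134 over the buffers), the flat top of its deck 26 above the rail heads. Origin: middle of the wagon, at rail-head height; x across the track, y along it, z up.
- brake_wagon: Flat wagon with a wooden plank deck and, at its -y end only, a thin handrail 25 high with a brake wheel; it carries the crate at the start. Loose on the rails, 56 wide (x), 120 long over the deck (y; 134 over the buffers), the flat top of its deck 26 above the rail heads. Origin: middle of the wagon, at rail-head height; x across the track, y along it, z up.
- track: Fixed straight display track on a plywood board 90 wide (x) and 800 long, rail heads 18 above the table; it runs roughly left-right. A green shunting locomotive stands at its left (+y) end, a buffer stop at its right end. Origin: underside of the board, below the middle of the row of four wagons; y along the rails to the left, z up. The wagons stand at about y = -210, -70, 70 and 210, in any order.
- tray: Fixed black stock tray lined with grey felt, 104 (x) by 510 (y), walls 4 thick and 18 high, floor 4 thick, open above, with three cross walls that make a row of four equal compartments along y, each 96 (x) by 122 (y) inside, centred at y = -189, -63, 63 and 189. Origin: centre of its underside; x across, y along the row to the left, z up. It lies roughly parallel to the track, on its near or its far side.
- shunter: Bystander: green model shunting locomotive, 60 wide, 170 long (y), 84 high, loose on the left end of the track. Origin: its middle at rail-head height.
- tin: Bystander: small round tin, 60 in diameter, 55 high, standing on the right of the table. Origin: centre of its underside.
- screwdriver: Bystander: screwdriver 150 long lying on the right of the table. Origin: about its middle, on the table.

How it is judged (in metres and radians):
At the end, for the whole second after the job is handed in: Each load stands upright (within 7 degrees) on the floor of the tray, inside the compartment whose place in the row, counted from the left, equals the place of its wagon in the train; all loads are at rest and released; every wagon is upright on the rails within 25 mm of where it started (((y of stake_wagon in the frame of track between -0.27 and -0.15 m and y of pipes in the frame of tray between -0.2445 and -0.1345 m) or (y of stake_wagon in the frame of track between -0.13 and -0.01 m and y of pipes in the frame of tray between -0.1182 and -0.0082 m) or (y of stake_wagon in the frame of track between 0.01 and 0.13 m and y of pipes in the frame of tray between 0.0082 and 0.1182 m) or (y of stake_wagon in the frame of track between 0.15 and 0.27 m and y of pipes in the frame of tray between 0.1345 and 0.2445 m)) and x of pipes in the frame of tray between -0.04 and 0.04 m and z of pipes in the frame of tray between 0.001 and 0.009 m and angle between each of pipes, coil, boiler, crate's own z axis and vertical below 0.12 rad and linear speed of each of pipes, coil, boiler, crate below 0.02 m/s and angle between each of stake_wagon, coil_wagon, endboard_wagon, brake_wagon's own z axis and vertical below 0.04 rad and distance of each of stake_wagon, coil_wagon, endboard_wagon, brake_wagon from where it was at the start of the episode below 0.025 m and ((y of coil_wagon in the frame of track between -0.27 and -0.15 m and y of coil in the frame of tray between -0.2445 and -0.1345 m) or (y of coil_wagon in the frame of track between -0.13 and -0.01 m and y of coil in the frame of tray between -0.1182 and -0.0082 m) or (y of coil_wagon in the frame of track between 0.01 and 0.13 m and y of coil in the frame of tray between 0.0082 and 0.1182 m) or (y of coil_wagon in the frame of track between 0.15 and 0.27 m and y of coil in the frame of tray between 0.1345 and 0.2445 m)) and x of coil in the frame of tray between -0.04 and 0.04 m and z of coil in the frame of tray between 0.001 and 0.009 m and ((y of endboard_wagon in the frame of track between -0.27 and -0.15 m and y of boiler in the frame of tray between -0.2445 and -0.1345 m) or (y of endboard_wagon in the frame of track between -0.13 and -0.01 m and y of boiler in the frame of tray between -0.1182 and -0.0082 m) or (y of endboard_wagon in the frame of track between 0.01 and 0.13 m and y of boiler in the frame of tray between 0.0082 and 0.1182 m) or (y of endboard_wagon in the frame of track between 0.15 and 0.27 m and y of boiler in the frame of tray between 0.1345 and 0.2445 m)) and x of boiler in the frame of tray between -0.04 and 0.04 m and z of boiler in the frame of tray between 0.001 and 0.009 m and ((y of brake_wagon in the frame of track between -0.27 and -0.15 m and y of crate in the frame of tray between -0.2445 and -0.1345 m) or (y of brake_wagon in the frame of track between -0.13 and -0.01 m and y of crate in the frame of tray between -0.1182 and -0.0082 m) or (y of brake_wagon in the frame of track between 0.01 and 0.13 m and y of crate in the frame of tray between 0.0082 and 0.1182 m) or (y of brake_wagon in the frame of track between 0.15 and 0.27 m and y of crate in the frame of tray between 0.1345 and 0.2445 m)) and x of crate in the frame of tray between -0.04 and 0.04 m and z of crate in the frame of tray between 0.001 and 0.009 m); the robot touches nothing.
It fails at once if the locomotive, the tin or the screwdriver was moved by more than 30 mm (distance of any of shunter, tin, screwdriver from where it was at the start of the episode above 0.03 m).
It fails at once if a load was dropped or thrown into the tray (faster than 0.6 m/s within 50 mm of its floor) ((x of pipes in the frame of tray between -0.052 and 0.052 m and y of pipes in the frame of tray between -0.255 and 0.255 m and z of pipes in the frame of tray between -0.01 and 0.054 m and linear speed of pipes above 0.6 m/s) or (x of coil in the frame of tray between -0.052 and 0.052 m and y of coil in the frame of tray between -0.255 and 0.255 m and z of coil in the frame of tray between -0.01 and 0.054 m and linear speed of coil above 0.6 m/s) or (x of boiler in the frame of tray between -0.052 and 0.052 m and y of boiler in the frame of tray between -0.255 and 0.255 m and z of boiler in the frame of tray between -0.01 and 0.054 m and linear speed of boiler above 0.6 m/s) or (x of crate in the frame of tray between -0.052 and 0.052 m and y of crate in the frame of tray between -0.255 and 0.255 m and z of crate in the frame of tray between -0.01 and 0.054 m and linear speed of crate above 0.6 m/s)).
It also fails if it takes over 109 s, if anything falls off the work surface, if the arm or the gripper's body presses on something with over 40 N, if the wrist force passes 120 N, or if a joint passes its speed limit or range.

## Working session

There is one attempt and no reset: what is moved stays moved. The work goes in short steps, Python scripts to look and compute and a shell command to move; the robot and the scene stay as the last step left them, time stands still between calls to the robot, and variables do not carry over. Pictures are saved under pics/ and viewed, at most 14 in all, crops included, and the job is handed in when it is done.

```bash
ls; mkdir -p pics; python3 - <<'E'
from rig import r,cams
import cv2
s=r.sense(); print(s, r.finger_overhang)
for n in("top","side"):
    f=cams.grab_frame(n); print({k:v for k,v in f.items() if k!="image"})
    cv2.imwrite(f"pics/{n}0.png",f["image"][:,:,::-1])
E
```

```text
pics
{'clock': 0.0, 'qpos': array([-1.16638877e+00,  3.53641248e-01,  1.63414716e+00,  6.73492395e-06,
        1.15521457e+00, -2.40541207e-03]), 'qvel': array([ 0.0003528 , -0.00064832,  0.00089452,  0.00119249,  0.00028733,
        0.00052485]), 'joint_efforts': array([ 3.59933765e-03, -6.05247188e+01, -3.42072308e+01,  4.71366857e-04,
        9.39391233e-03, -9.15054486e-07]), 'eef_pos': array([ 247.10180126, -573.52506635,  216.76044208]), 'tcp_rot': array([-3.14018236e+00, -9.55018355e-06,  4.06810240e-01]), 'contact_force': array([ 0.04933762, -0.56113203,  0.86735446]), 'wrist_torque': array([ 0.05330868, -0.02839201, -0.03194473]), 'grasp_force': 0.0, 'opening': 0.999229761142996} 19.0
{'fx': 374.96224929660764, 'fy': 374.96224929660764, 'cx': 319.19015059906707, 'cy': 198.94044663909565, 'position': array([ 453.55203396,  -43.61030701, 1046.18760237]), 'orientation': array([-3.04804282,  0.005564  , -1.55189919])}
{'fx': 500.4508010612316, 'fy': 500.4508010612316, 'cx': 311.605689920772, 'cy': 209.45364032671634, 'position': array([ 439.53016455, 1040.62607898,  759.12412729]), 'orientation': array([-2.15251488, -0.005257  , -3.05236019])}
```

View pics/top0.png

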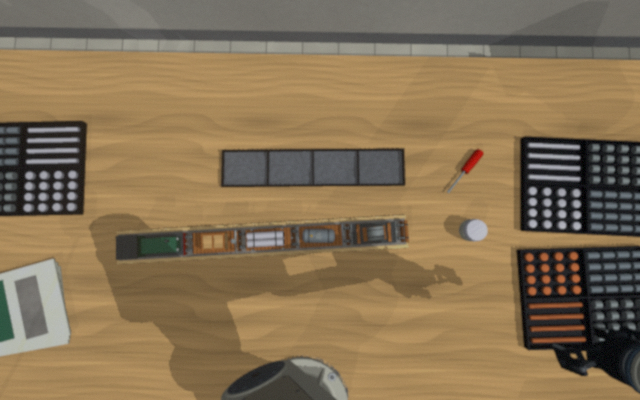

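View pics/side0.png

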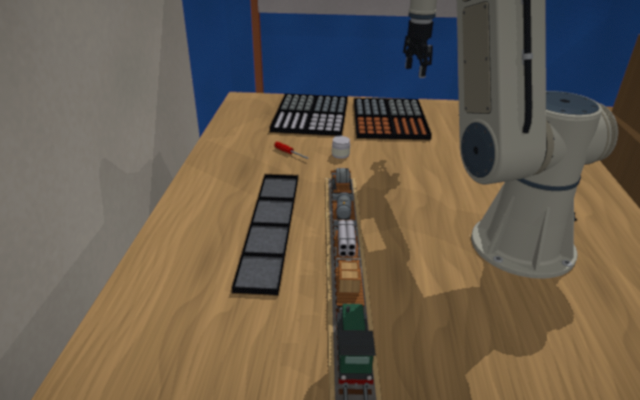

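The top view shows the tray beyond the track, with corners at about (221,150), (404,148), (405,186) and (222,187). The train, left to right, is loco, crate (~215,241), pipes (~267,239), then probably boiler (~320,235) and coil (~375,233). The tin is at (474,230) and the screwdriver at (465,170). I'll enlarge the train.

```bash
python3 - <<'E'
import cv2
i=cv2.imread("pics/top0.png")
a=cv2.resize(i[215:265,180:310],None,fx=6,fy=6,interpolation=cv2.INTER_CUBIC)
b=cv2.resize(i[205:255,285:415],None,fx=6,fy=6,interpolation=cv2.INTER_CUBIC)
cv2.imwrite("pics/c0.png",cv2.vconcat([a,b]))
E
```

```text
(no output)
```

View pics/c0.png

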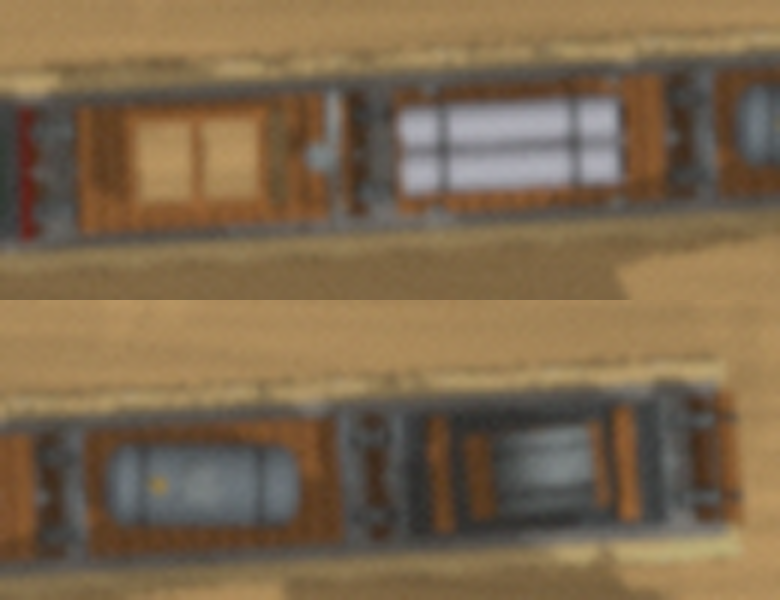

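Left to right, the train is crate (213.3,241.2), pipes (265,239.2), boiler (319,235.8), coil (376,233), so the order is clear. Next I'll compute positions.

```bash
cat > h.py <<'E'
import numpy as np, cv2
from scipy.spatial.transform import Rotation as R
from rig import r,cams
def ray(f,u,v,z):
    p=np.array(f["position"]);d=R.from_euler("xyz",f["orientation"]).apply([(u-f["cx"])/f["fx"],(v-f["cy"])/f["fy"],1])
    return p+d*(z-p[2])/d[2]
def go(x,y,z,yaw):
    s=r.sense();T=R.from_euler("xyz",s["tcp_rot"])
    d=T.inv().apply(np.array([x,y,z])-s["eef_pos"])/1000
    a=(T.inv()*R.from_euler("xyz",[np.pi,0,yaw])).as_rotvec()
    print("t",round(s["clock"],1),"pos",s["eef_pos"].round(1),"shift m",d.round(4),"turn",a.round(3))
E
python3 - <<'E'
from h import *
f=cams.grab_frame("top")
for n,u,v,z in [("crate",213.3,241.2,83),("pipes",265,239.2,85),("boiler",319,235.8,68),("coil",376,233,72),
 ("t1",221,150,18),("t2",404,148,18),("t3",405,186,18),("t4",222,187,18),
 ("wr1",180+30/6,215+90/6,44)]: print(n,ray(f,u,v,z).round(1))
a=ray(f,213.3,241.2,83);b=ray(f,376,233,72);print("track dir",np.arctan2(*(a-b)[[1,0]])-np.pi/2)
c=sum(ray(f,*p,18) for p in[(221,150),(404,148),(405,186),(222,187)])/4
e=ray(f,221.5,168.5,18)-ray(f,404.5,167,18);t=np.arctan2(e[1],e[0])-np.pi/2;print("tray",c,t)
for k in(189,63,-63,-189):print(c+k*np.array([-np.sin(t),np.cos(t),0]))
go(*a[:2],220,np.pi/2+0.05)
E
```

```text
crate [430.3 232.1  83. ]
pipes [437.9  99.7  85. ]
boiler [449.1 -37.8  68. ]
coil [ 459.1 -185.    72. ]
t1 [682.1 240.7  18. ]
t2 [ 696.8 -269.6   18. ]
t3 [ 590.1 -272.2   18. ]
t4 [578.1 233.4  18. ]
wr1 [457.6 320.3  44. ]
track dir 0.0689237288573501
tray [636.77545222 -16.92962776  18.        ] 0.026201087562804037
[631.82401324 172.00550198  18.        ]
[635.12497256  46.04874882  18.        ]
[638.42593188 -79.90800435  18.        ]
[ 641.7268912  -205.86475751   18.        ]
t 0.1 pos [ 247.2 -573.6  216.9] shift m [ 0.487  -0.6676 -0.0024] turn [-1.000e-03 -1.000e-03 -1.214e+00]
```

```bash
python3 -m crank '[[0.487,-0.2,0,0,0,-1.23,0],[0.487,-0.2,0,0,0,-1.23,0],[0.487,-0.2,0,0,0,-1.23,0],[0.487,-0.2,0,0,0,-1.23,0],[0.487,-0.2,0,0,0,-1.23,0]]' 60; python3 - <<'E'
from h import *
go(459,-185,140,1.64)
E
```

```text
clock: 0.65
eef_pos: [423.1, -393.6, 217.4]
tcp_rot: [-3.142, -0.0, 1.163]
contact_force: [0.8, -1.3, 0.5]
opening: 1.0
grasp_force: 0.0
t 0.7 pos [ 423.1 -393.6  217.4] shift m [ 0.2057 -0.0498  0.0774] turn [-0.    -0.    -0.477]
```

```bash
python3 -m crank '[[0.206,-0.05,0.077,0,0,-0.477,0],[0.206,-0.05,0.077,0,0,-0.477,0],[0.206,-0.05,0.077,0,0,-0.477,0],[0.206,-0.05,0.077,0,0,-0.477,0],[0.206,-0.05,0.077,0,0,-0.477,0]]'; python3 -m crank '[[0,0,0,0,0,0,0],[0,0,0,0,0,0,0]]'; python3 - <<'E'
from h import *
go(459,-185,140,1.64)
f=cams.grab_frame("side")["image"][:,:,::-1]; t=cams.grab_frame("top")["image"][:,:,::-1]
a=cv2.resize(f[80:280,230:400],(510,600),interpolation=cv2.INTER_CUBIC)
b=cv2.resize(t[205:255,330:415],(0,0),fx=3.4,fy=3.4,interpolation=cv2.INTER_CUBIC)
b=cv2.copyMakeBorder(b,0,600-b.shape[0],0,0,0)
cv2.imwrite("pics/c1.png",cv2.hconcat([a,b]))
E
```

```text
clock: 1.15
eef_pos: [458.3, -183.2, 139.1]
tcp_rot: [-3.14, -0.002, 1.636]
contact_force: [-0.1, -0.5, 0.5]
opening: 1.005
grasp_force: 0.0
clock: 1.35
eef_pos: [459.3, -186.4, 140.5]
tcp_rot: [-3.141, 0.0, 1.635]
contact_force: [0.4, -0.3, -0.2]
opening: 1.003
grasp_force: 0.0
t 1.4 pos [ 459.3 -186.4  140.5] shift m [ 0.0014 -0.0002  0.0005] turn [-0.     0.    -0.005]
```

View pics/c1.png

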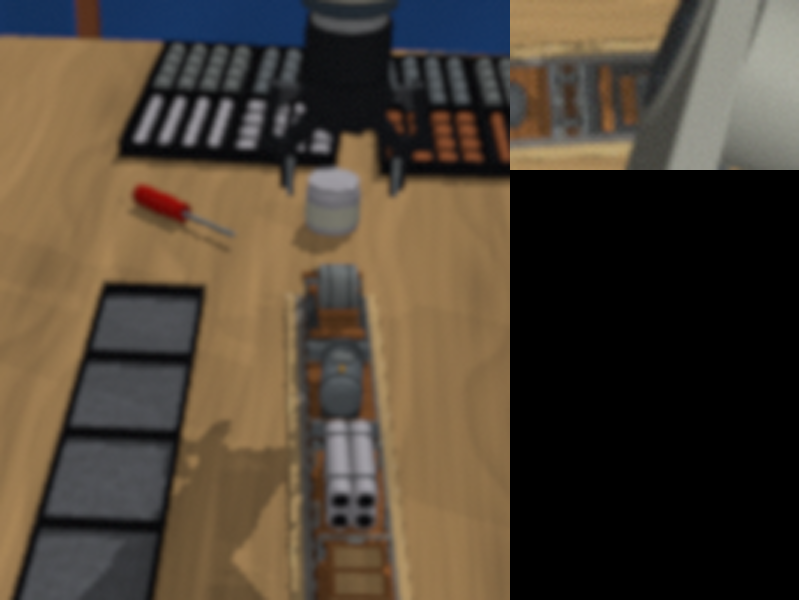

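The side view shows the open fingers (tips at crop 290,185 and 395,185, centre 342) straddling the coil (centre ~338, 265), aligned to within a few mm. I'll descend and grip.

```bash
python3 -m crank '[[0.001,0,0.02,0,0,0,0],[0.001,0,0.04,0,0,0,0],[0.001,0,0.06,0,0,0,0],[0.001,0,0.066,0,0,0,0],[0.001,0,0.066,0,0,0,0]]'; python3 -m crank '[[0,0,0,0,0,0,0.3],[0,0,0,0,0,0,0.45],[0,0,0,0,0,0,0.6],[0,0,0,0,0,0,1],[0,0,0,0,0,0,1]]' 50;python3 -m crank '[[0,0,0,0,0,0,1],[0,0,0,0,0,0,1],[0,0,0,0,0,0,1]]'
```

```text
clock: 1.95
eef_pos: [458.7, -186.3, 74.2]
tcp_rot: [-3.141, -0.0, 1.632]
contact_force: [-1.1, -0.1, 0.4]
opening: 0.998
grasp_force: 0.0
clock: 2.45
eef_pos: [459.6, -185.7, 75.4]
tcp_rot: [3.141, 0.001, 1.634]
contact_force: [-3.1, -0.3, 9.6]
opening: 0.37
grasp_force: 48.8
clock: 2.75
eef_pos: [459.6, -185.8, 75.4]
tcp_rot: [3.141, 0.001, 1.634]
contact_force: [-2.9, 0.6, 8.0]
opening: 0.371
grasp_force: 48.8
```

```bash
python3 -m crank '[[0,0,-0.01,0,0,0,1],[0,0,-0.03,0,0,0,1],[0,0,-0.06,0,0,0,1],[0,0,-0.09,0,0,0,1],[0,0,-0.09,0,0,0,1]]'; python3 - <<'E'
from h import *
go(641.7,-205.9,150,1.6)
E
```

```text
clock: 3.25
eef_pos: [461.5, -186.5, 168.7]
tcp_rot: [3.135, 0.003, 1.634]
contact_force: [0.3, 0.3, -1.1]
opening: 0.371
grasp_force: 49.7
t 3.2 pos [ 461.5 -186.5  168.7] shift m [-0.0307  0.1785  0.0199] turn [0.006 0.003 0.034]
```

```bash
python3 -m crank '[[-0.006,0.036,0,0,0,0.034,1],[-0.012,0.072,0,0,0,0.034,1],[-0.018,0.108,0.01,0,0,0.034,1],[-0.025,0.144,0.02,0,0,0.034,1],[-0.031,0.178,0.02,0,0,0.034,1]]'; python3 -m crank '[[0,0,0,0,0,0,1],[0,0,0,0,0,0,1]]';python3 - <<'E'
from h import *
go(641.7,-205.9,36,1.6)
f=cams.grab_frame("side")["image"][:,:,::-1]; t=cams.grab_frame("top")["image"][:,:,::-1]
a=cv2.resize(f[100:300,210:380],(510,600),interpolation=cv2.INTER_CUBIC)
b=cv2.resize(t[140:250,330:415],(0,0),fx=3.4,fy=3.4,interpolation=cv2.INTER_CUBIC)
b=cv2.copyMakeBorder(b,0,600-b.shape[0],0,0,0)
cv2.imwrite("pics/c2.png",cv2.hconcat([a,b]))
E
```

```text
clock: 3.75
eef_pos: [638.9, -204.9, 142.2]
tcp_rot: [-3.139, -0.001, 1.6]
contact_force: [0.3, -0.1, -1.4]
opening: 0.366
grasp_force: 49.8
clock: 3.95
eef_pos: [638.3, -204.9, 143.3]
tcp_rot: [-3.14, -0.001, 1.6]
contact_force: [-1.4, 0.0, -1.6]
opening: 0.373
grasp_force: 50.0
t 4.0 pos [ 638.3 -204.9  143.3] shift m [-0.0011  0.0036  0.1073] turn [-0.002 -0.001  0.   ]
```

View pics/c2.png

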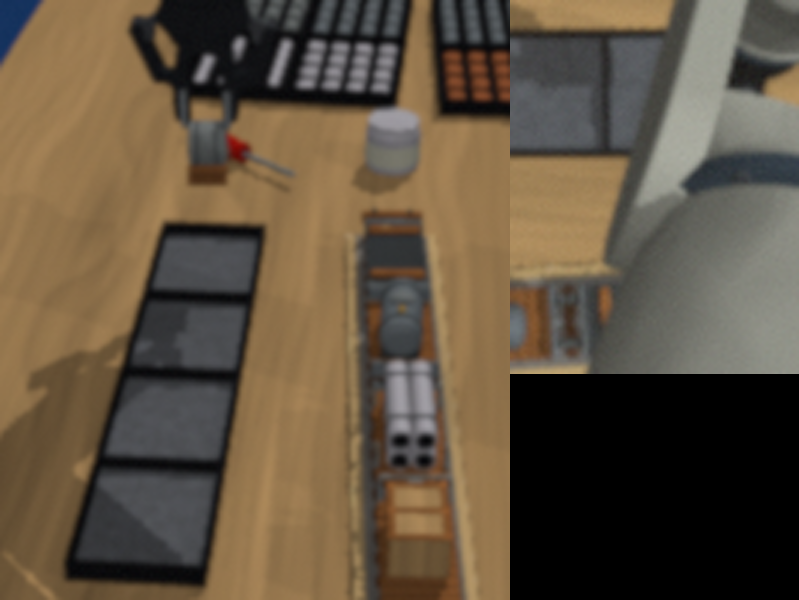

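The side view shows the coil held upright at crop (208,155), its wagon empty and in place, and the tray below clear. I'll lower it gently.

```bash
python3 -m crank '[[-0.001,0.003,0.03,0,0,0,1],[-0.001,0.003,0.06,0,0,0,1],[-0.001,0.003,0.085,0,0,0,1],[-0.001,0.003,0.1,0,0,0,1],[-0.001,0.003,0.1,0,0,0,1]]'; python3 -m crank '[[0,0,0.002,0,0,0,1],[0,0,0.004,0,0,0,1],[0,0,0.006,0,0,0,1],[0,0,0.006,0,0,0,1]]'
```

```text
clock: 4.55
eef_pos: [639.6, -205.7, 42.6]
tcp_rot: [-3.138, -0.001, 1.6]
contact_force: [0.9, -0.6, -0.8]
opening: 0.37
grasp_force: 50.0
clock: 4.95
eef_pos: [642.0, -206.3, 39.0]
tcp_rot: [3.141, 0.0, 1.6]
contact_force: [-0.0, -0.2, -1.5]
opening: 0.368
grasp_force: 50.0
```

```bash
python3 -m crank '[[0,0,0.001,0,0,0,1],[0,0,0.002,0,0,0,1],[0,0,0.003,0,0,0,1],[0,0,0.003,0,0,0,1],[0,0,0.003,0,0,0,1]]';  python3 -m crank '[[0,0,0.001,0,0,0,1],[0,0,0.001,0,0,0,1],[0,0,0.001,0,0,0,1]]'
```

```text
clock: 5.45
eef_pos: [641.9, -206.3, 35.7]
tcp_rot: [3.141, 0.0, 1.6]
contact_force: [-0.9, -0.0, 2.4]
opening: 0.368
grasp_force: 50.5
clock: 5.75
eef_pos: [641.9, -206.4, 35.6]
tcp_rot: [3.141, 0.0, 1.6]
contact_force: [-3.1, -0.1, 11.3]
opening: 0.366
grasp_force: 51.6
```

The floor contact is felt, so I'll release slightly and rise.

```bash
python3 -m crank '[[0,0,0,0,0,0,0.55],[0,0,0,0,0,0,0.47],[0,0,0,0,0,0,0.42],[0,0,0,0,0,0,0.42],[0,0,0,0,0,0,0.42]]';  python3 -m crank '[[0,0,-0.015,0,0,0,0.4],[0,0,-0.04,0,0,0,0.4],[0,0,-0.08,0,0,0,0.4],[0,0,-0.12,0,0,0,0.3],[0,0,-0.12,0,0,0,0]]'; python3 - <<'E'
from h import *
go(449,-37.8,140,1.64)
E
```

```text
clock: 6.25
eef_pos: [641.7, -206.1, 34.3]
tcp_rot: [-3.141, -0.0, 1.6]
contact_force: [0.5, -0.3, 0.5]
opening: 0.582
grasp_force: 0.0
clock: 6.75
eef_pos: [645.5, -207.4, 162.1]
tcp_rot: [3.132, 0.004, 1.6]
contact_force: [1.2, -0.4, -0.0]
opening: 0.852
grasp_force: 0.0
t 6.8 pos [ 645.5 -207.4  162.1] shift m [ 0.1753 -0.1917  0.0195] turn [ 0.01   0.004 -0.04 ]
```

```bash
python3 -m crank '[[0.035,-0.038,0.004,0,0,-0.04,0],[0.07,-0.076,0.008,0,0,-0.04,0],[0.105,-0.114,0.012,0,0,-0.04,0],[0.14,-0.152,0.016,0,0,-0.04,0],[0.174,-0.189,0.016,0,0,-0.04,0]]';  python3 -m crank '[[0,0,0,0,0,0,0],[0,0,0,0,0,0,0],[0,0,0,0,0,0,0]]'; python3 - <<'E'
from h import *
go(449,-37.8,70,1.64)
f=cams.grab_frame("side");p=f["image"][:,:,::-1]
a=cv2.resize(p[100:300,230:400],(510,600),interpolation=cv2.INTER_CUBIC)
cv2.imwrite("pics/c3.png",a)
E
```

```text
clock: 7.25
eef_pos: [451.5, -41.7, 138.6]
tcp_rot: [3.142, -0.0, 1.639]
contact_force: [-0.2, 0.8, 0.5]
opening: 0.998
grasp_force: 0.0
clock: 7.55
eef_pos: [454.9, -43.1, 139.3]
tcp_rot: [3.139, 0.001, 1.64]
contact_force: [0.3, 0.4, 0.0]
opening: 1.0
grasp_force: 0.0
t 7.5 pos [454.9 -43.1 139.3] shift m [ 0.0057 -0.0057  0.0693] turn [ 0.002  0.001 -0.   ]
```

View pics/c3.png

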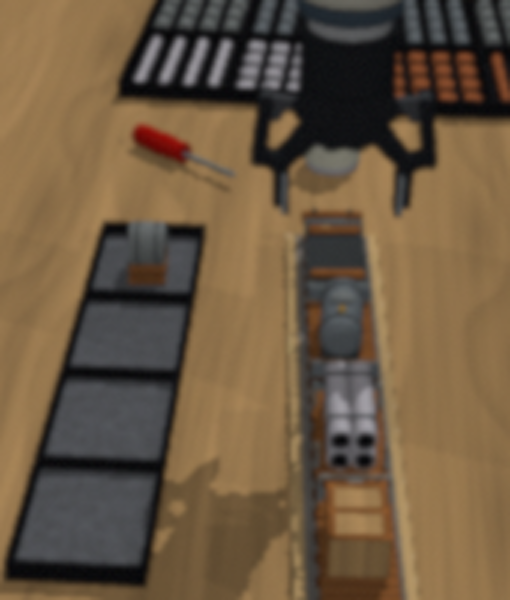

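The coil stands upright in the rightmost compartment (crop 148,252) and its wagon hasn't moved. Next is the boiler.

```bash
python3 -m crank '[[0.0055,-0.0055,0.02,0,0,0,0],[0.0055,-0.0055,0.04,0,0,0,0],[0.0055,-0.0055,0.06,0,0,0,0],[0.0055,-0.0055,0.069,0,0,0,0],[0.0055,-0.0055,0.069,0,0,0,0]]'; python3 -m crank '[[0,0,0,0,0,0,0.3],[0,0,0,0,0,0,0.45],[0,0,0,0,0,0,0.6],[0,0,0,0,0,0,1],[0,0,0,0,0,0,1]]' 50;python3 -m crank '[[0,0,0,0,0,0,1],[0,0,0,0,0,0,1]]'
```

```text
clock: 8.1
eef_pos: [447.4, -38.0, 68.5]
tcp_rot: [-3.139, -0.0, 1.639]
contact_force: [0.3, 0.7, 1.4]
opening: 0.997
grasp_force: 0.0
clock: 8.6
eef_pos: [449.1, -37.6, 70.4]
tcp_rot: [3.138, 0.0, 1.64]
contact_force: [5.3, 1.7, 16.0]
opening: 0.151
grasp_force: 28.4
clock: 8.8
eef_pos: [449.7, -37.6, 70.8]
tcp_rot: [3.138, 0.0, 1.64]
contact_force: [1.1, 2.1, 8.4]
opening: 0.122
grasp_force: 58.7
```

The opening of 0.12 is far too small for a 36 mm boiler, so I'll look.

```bash
python3 - <<'E'
from h import *
p=cams.grab_frame("side")["image"][:,:,::-1];t=cams.grab_frame("top")["image"][:,:,::-1]
a=cv2.resize(p[150:250,300:400],(500,500),interpolation=cv2.INTER_CUBIC)
b=cv2.resize(t[200:300,290:350],(300,500),interpolation=cv2.INTER_CUBIC)
cv2.imwrite("pics/c4.png",cv2.hconcat([a,b]))
E
```

```text
(no output)
```

View pics/c4.png

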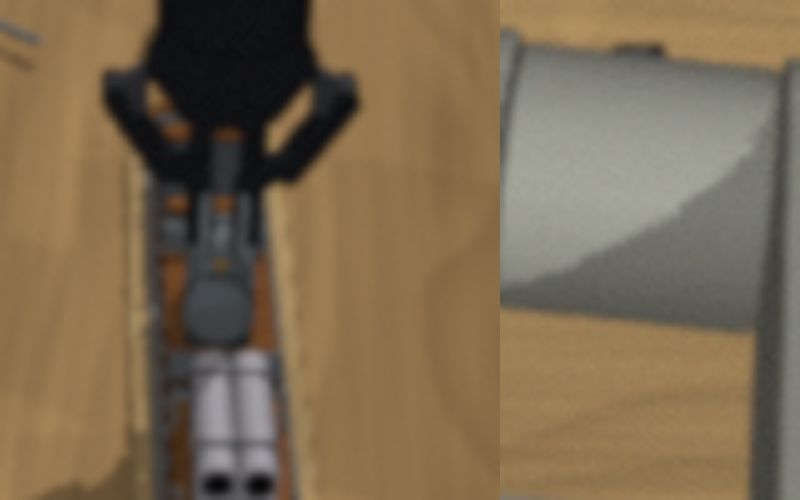

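```bash
python3 - <<'E'
from h import *
f=cams.grab_frame("side")
def pr(P):
    c=R.from_euler("xyz",f["orientation"]).inv().apply(np.array(P)-f["position"]); return np.round([f["fx"]*c[0]/c[2]+f["cx"],f["fy"]*c[1]/c[2]+f["cy"]],1)
for dx in(-18,-5,5,18):
  print(dx,[pr((449+dx,-38,z)) for z in(52,70,86)])
print("near dome", pr((446,4,68)), "manhole",pr((449,-38,90)), r.sense()["eef_pos"])
s=r.sense();print(s["opening"],s["grasp_force"],s["contact_force"])
p=f["image"][:,:,::-1]
cv2.imwrite("pics/c5.png",cv2.resize(p[170:225,315:375],(600,550),interpolation=cv2.INTER_LANCZOS4))
E
```

```text
-18 [array([350.9, 210. ]), array([351.2, 204.1]), array([351.5, 198.8])]
-5 [array([345.8, 209.7]), array([346.1, 203.8]), array([346.4, 198.5])]
5 [array([341.9, 209.5]), array([342.2, 203.6]), array([342.4, 198.3])]
18 [array([336.9, 209.2]), array([337.1, 203.4]), array([337.3, 198. ])]
near dome [344.7 213.6] manhole [344.5 197.1] [449.60830547 -37.58332499  70.76753071]
0.11746320587717676 58.702980279922485 [1.09682301 0.56106283 9.03861526]
```

View pics/c5.png

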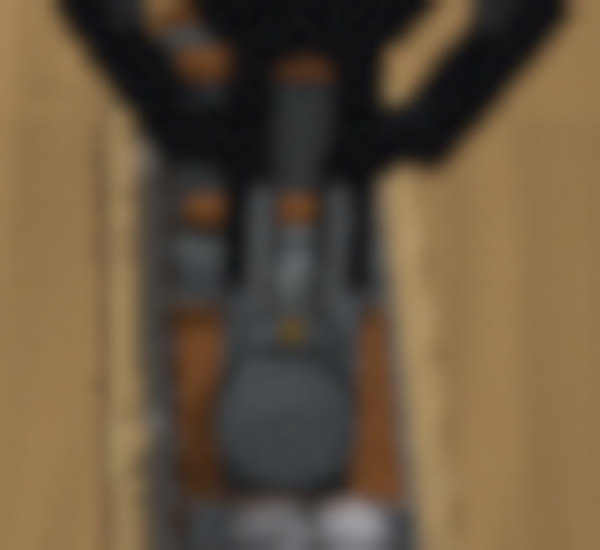

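The pads seem to have slid in above or into the boiler's outline. I'll open, rise and look again.

```bash
python3 -m crank '[[0,0,0,0,0,0,0.7],[0,0,0,0,0,0,0.4],[0,0,0,0,0,0,0.1],[0,0,0,0,0,0,0],[0,0,0,0,0,0,0]]';python3 -m crank '[[0,0,-0.02,0,0,0,0],[0,0,-0.05,0,0,0,0],[0,0,-0.08,0,0,0,0],[0,0.05,-0.1,0,0,0,0],[0,0.1,-0.1,0,0,0,0]]'; python3 -m crank '[[0,0.05,0,0,0,0,0],[0,0.1,0,0,0,0,0],[0,0.13,0,0,0,0,0],[0,0.13,0,0,0,0,0]]'; python3 - <<'E'
from h import *
p=cams.grab_frame("side")["image"][:,:,::-1];t=cams.grab_frame("top")["image"][:,:,::-1]
a=cv2.resize(p[160:230,310:380],(490,490),interpolation=cv2.INTER_CUBIC)
b=cv2.resize(t[210:280,300:340],(280,490),interpolation=cv2.INTER_CUBIC)
cv2.imwrite("pics/c6.png",cv2.hconcat([a,b]))
E
```

```text
clock: 9.45
eef_pos: [447.4, -37.5, 69.4]
tcp_rot: [-3.141, -0.0, 1.64]
contact_force: [-0.4, 0.2, 0.2]
opening: 0.956
grasp_force: 0.0
clock: 9.95
eef_pos: [545.8, -31.0, 172.7]
tcp_rot: [3.137, 0.001, 1.639]
contact_force: [1.5, -1.0, 0.1]
opening: 0.999
grasp_force: 0.0
clock: 10.35
eef_pos: [676.8, -21.6, 168.7]
tcp_rot: [3.14, 0.0, 1.64]
contact_force: [1.4, -0.1, -0.6]
opening: 0.999
grasp_force: 0.0
```

View pics/c6.png

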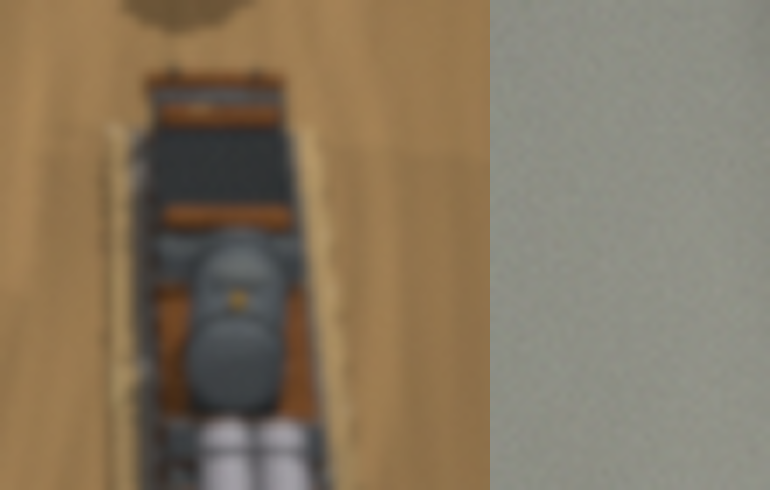

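```bash
python3 - <<'E'
from h import *
f=cams.grab_frame("side");g=cams.grab_frame("top")
def pr(f,P):
    c=R.from_euler("xyz",f["orientation"]).inv().apply(np.array(P)-f["position"]); return np.round([f["fx"]*c[0]/c[2]+f["cx"],f["fy"]*c[1]/c[2]+f["cy"]],1)
print("c3 tips exp 343.7,170.7:",pr(f,(455,-43,120)),pr(f,(455,-43,133)))
print("c2 skid bottom 279,161:",pr(f,(638,-175,112)))
print("c3 skid bottom 279.3,195:",pr(f,(642,-176,4)))
print("tray far corners 264.7,176 298,176",pr(f,(697,-270,18)),pr(f,(590,-272,18)))
print("tray near corners 233,290; 279,293",pr(f,(682,240,18)),pr(f,(578,233,18)))
print("boiler far top 192.6; near bottom 219",pr(f,(449,-75,86)),pr(f,(446,4,55)))
print("now",r.sense()["eef_pos"])
p=f["image"][:,:,::-1];t=g["image"][:,:,::-1]
a=cv2.resize(p[110:310,210:370],(480,600),interpolation=cv2.INTER_CUBIC)
b=cv2.resize(t[100:300,250:350],(300,600),interpolation=cv2.INTER_CUBIC)
cv2.imwrite("pics/c7.png",cv2.hconcat([a,b]))
E
```

```text
c3 tips exp 343.7,170.7: [342.6 185.7] [342.8 181.2]
c2 skid bottom 279,161: [278.  160.7]
c3 skid bottom 279.3,195: [277.9 193.8]
tray far corners 264.7,176 298,176 [264.2 172.7] [299.4 174.1]
tray near corners 233,290; 279,293 [231.8 286.7] [279.5 287.6]
boiler far top 192.6; near bottom 219 [344.9 190.9] [344.5 217.9]
now [671.9546525  -22.05975589 169.01144046]
```

View pics/c7.png

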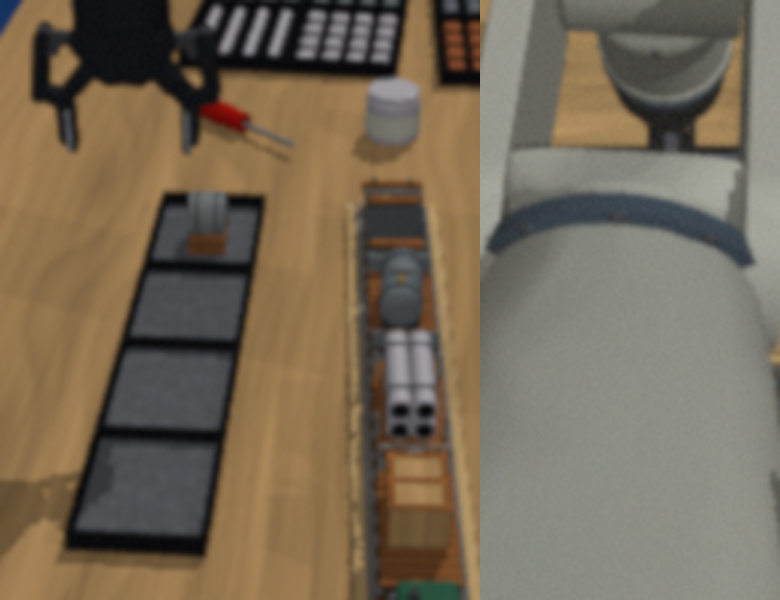

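```bash
python3 - <<'E'
from h import *
f=cams.grab_frame("side");g=cams.grab_frame("top")
def pr(f,P):
    c=R.from_euler("xyz",f["orientation"]).inv().apply(np.array(P)-f["position"]); return np.round([f["fx"]*c[0]/c[2]+f["cx"],f["fy"]*c[1]/c[2]+f["cy"]],1)
i=cv2.imread("pics/top0.png")[320:400,540:640]; i=cv2.resize(i,None,fx=5,fy=5,interpolation=cv2.INTER_CUBIC)
for z,c in((198,(0,0,255)),(211,(0,255,0)),(240,(255,0,0))):
  for s in(-49,49):
    u=pr(g,(247.2+s*np.sin(.407),-573.6-s*np.cos(.407),z)); print(z,u); cv2.circle(i,(int((u[0]-540)*5),int((u[1]-320)*5)),4,c,-1)
k=cv2.imread("pics/side0.png")[20:100,380:460]; k=cv2.resize(k,None,fx=5,fy=5,interpolation=cv2.INTER_CUBIC)
for z,c in((198,(0,0,255)),(211,(0,255,0)),(240,(255,0,0))):
  for s in(-49,49):
    u=pr(f,(247.2+s*np.sin(.407),-573.6-s*np.cos(.407),z)); print(z,u); cv2.circle(k,(int((u[0]-380)*5),int((u[1]-20)*5)),4,c,-1)
cv2.imwrite("pics/c8.png",cv2.hconcat([i[:,100:],k]))
E
```

```text
198 [541.2 342. ]
198 [581.7 324.6]
211 [544.7 343.7]
211 [585.9 326.1]
240 [553.  347.8]
240 [595.6 329.5]
198 [420.4  91.2]
198 [406.2  81.3]
211 [420.9  87.2]
211 [406.7  77.5]
240 [422.1  78.3]
240 [407.6  68.9]
```

View pics/c8.png

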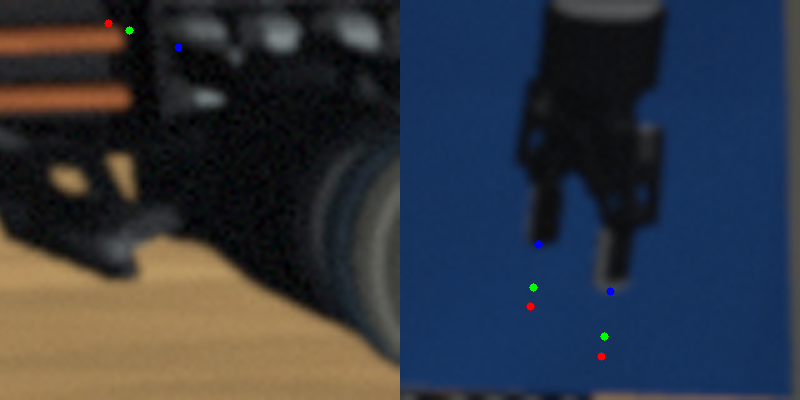

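From the side view, the real fingertips sit about 30 mm higher than the reported TCP implies (blue dots at +29 mm match both tips at crop (540,243) and (612,290)). That explains the pinch on the boiler's top: reported z needs to be about 30 mm lower. I'll go back over the boiler with that correction.

```bash
python3 - <<'E'
from h import *
go(449,-38,110,1.64)
E
python3 -m crank '[[0,-0.045,0.01,0,0,0,0],[0,-0.09,0.02,0,0,0,0],[0,-0.135,0.03,0,0,0,0],[0,-0.18,0.04,0,0,0,0],[0,-0.222,0.05,0,0,0,0]]'; python3 -m crank '[[0,0,0,0,0,0,0],[0,0,0,0,0,0,0],[0,0,0,0,0,0,0]]'; python3 - <<'E'
from h import *
go(449,-38,40,1.64)
E
```

```text
t 10.7 pos [672.3 -22.1 169.6] shift m [-0.0005 -0.2238  0.0597] turn [-0.001 -0.    -0.   ]
clock: 11.15
eef_pos: [449.1, -37.3, 119.4]
tcp_rot: [3.141, 0.0, 1.64]
contact_force: [-0.4, -0.5, 0.7]
opening: 1.0
grasp_force: 0.0
clock: 11.45
eef_pos: [453.5, -37.4, 120.4]
tcp_rot: [3.139, 0.0, 1.64]
contact_force: [0.2, 0.7, -0.6]
opening: 1.006
grasp_force: 0.0
t 11.4 pos [453.5 -37.4 120.4] shift m [-0.0003 -0.0048  0.0804] turn [ 0.003  0.    -0.   ]
```

```bash
python3 -m crank '[[0,-0.002,0.025,0,0,0,0],[0,-0.002,0.05,0,0,0,0],[0,-0.002,0.062,0,0,0,0],[0,-0.002,0.07,0,0,0,0],[0,-0.002,0.07,0,0,0,0]]'; python3 -m crank '[[0,0,0.004,0,0,0,0],[0,0,0.008,0,0,0,0],[0,0,0.008,0,0,0,0]]'
```

```text
clock: 11.95
eef_pos: [450.2, -37.4, 48.9]
tcp_rot: [-3.141, -0.0, 1.64]
contact_force: [0.0, 0.4, -0.7]
opening: 1.002
grasp_force: 0.0
clock: 12.25
eef_pos: [450.1, -37.4, 41.5]
tcp_rot: [3.141, 0.0, 1.64]
contact_force: [0.3, -0.7, 0.5]
opening: 0.998
grasp_force: 0.0
```

```bash
python3 -m crank '[[0,0,0,0,0,0,0.3],[0,0,0,0,0,0,0.45],[0,0,0,0,0,0,0.6],[0,0,0,0,0,0,1],[0,0,0,0,0,0,1]]' 50;python3 -m crank '[[0,0,0,0,0,0,1],[0,0,0,0,0,0,1]]'
```

```text
clock: 12.75
eef_pos: [450.2, -37.4, 42.0]
tcp_rot: [3.141, -0.0, 1.64]
contact_force: [-2.3, -0.5, 8.0]
opening: 0.406
grasp_force: 48.4
clock: 12.95
eef_pos: [450.2, -37.4, 42.0]
tcp_rot: [3.141, -0.0, 1.639]
contact_force: [-2.2, 0.1, 6.9]
opening: 0.405
grasp_force: 48.4
```

The grip is good now (opening 0.405). I'll lift and carry it to compartment 3.

```bash
python3 -m crank '[[0,0,-0.01,0,0,0,1],[0,0,-0.03,0,0,0,1],[0,0,-0.05,0,0,0,1],[0,0,-0.07,0,0,0,1],[0,0,-0.07,0,0,0,1]]'; python3 -m crank '[[-0.01,0.035,0,0,0,0.04,1],[-0.022,0.075,0,0,0,0.04,1],[-0.035,0.115,0,0,0,0.04,1],[-0.045,0.15,0,0,0,0.04,1],[-0.055,0.185,0,0,0,0.04,1]]'; python3 -m crank '[[0,0,0,0,0,0,1],[0,0,0,0,0,0,1],[0,0,0,0,0,0,1]]'; python3 - <<'E'
from h import *
go(638.4,-79.9,2,1.6)
E
```

```text
clock: 13.45
eef_pos: [451.7, -37.6, 114.0]
tcp_rot: [3.137, 0.001, 1.64]
contact_force: [-0.1, 0.2, -1.5]
opening: 0.403
grasp_force: 49.4
clock: 13.95
eef_pos: [639.2, -79.8, 110.5]
tcp_rot: [-3.14, -0.0, 1.6]
contact_force: [0.3, 0.3, -0.9]
opening: 0.407
grasp_force: 49.5
clock: 14.25
eef_pos: [636.7, -79.2, 110.6]
tcp_rot: [-3.139, -0.0, 1.6]
contact_force: [-1.2, 0.6, -1.2]
opening: 0.409
grasp_force: 49.6
t 14.2 pos [636.7 -79.2 110.6] shift m [-0.0007  0.0019  0.1086] turn [-0.002 -0.    -0.   ]
```

```bash
python3 -m crank '[[0,0.001,0.03,0,0,0,1],[0,0.001,0.06,0,0,0,1],[0,0.001,0.085,0,0,0,1],[0,0.001,0.1,0,0,0,1],[0,0.001,0.1,0,0,0,1]]'; python3 -m crank '[[0,0,0.002,0,0,0,1],[0,0,0.004,0,0,0,1],[0,0,0.006,0,0,0,1],[0,0,0.007,0,0,0,1],[0,0,0.007,0,0,0,1]]';python3 -m crank '[[0,0,0.001,0,0,0,1],[0,0,0.002,0,0,0,1],[0,0,0.002,0,0,0,1]]'
```

```text
clock: 14.75
eef_pos: [637.0, -79.1, 9.6]
tcp_rot: [-3.138, -0.001, 1.6]
contact_force: [-1.1, -0.1, -0.8]
opening: 0.404
grasp_force: 49.7
clock: 15.25
eef_pos: [639.5, -79.5, 4.7]
tcp_rot: [3.141, 0.0, 1.6]
contact_force: [0.1, 0.2, -1.3]
opening: 0.404
grasp_force: 49.7
clock: 15.55
eef_pos: [639.3, -79.5, 2.3]
tcp_rot: [-3.141, -0.0, 1.6]
contact_force: [-0.5, 0.5, -1.6]
opening: 0.403
grasp_force: 49.7
```

```bash
python3 -m crank '[[0,0,0.001,0,0,0,1],[0,0,0.0015,0,0,0,1],[0,0,0.0015,0,0,0,1]]'; python3 -m crank '[[0,0,0.001,0,0,0,1],[0,0,0.001,0,0,0,1]]'
```

```text
clock: 15.85
eef_pos: [639.3, -79.5, 2.0]
tcp_rot: [-3.142, 0.0, 1.6]
contact_force: [-4.2, 0.1, 10.9]
opening: 0.406
grasp_force: 50.9
clock: 16.05
eef_pos: [639.4, -79.5, 2.0]
tcp_rot: [-3.142, 0.0, 1.6]
contact_force: [-7.8, 1.9, 20.0]
opening: 0.4
grasp_force: 51.8
```

```bash
python3 -m crank '[[0,0,-0.001,0,0,0,0.54],[0,0,-0.001,0,0,0,0.46],[0,0,-0.001,0,0,0,0.4],[0,0,-0.001,0,0,0,0.4],[0,0,-0.001,0,0,0,0.4]]';  python3 -m crank '[[0,0,-0.015,0,0,0,0.4],[0,0,-0.04,0,0,0,0.4],[0,0,-0.08,0,0,0,0.3],[0,0,-0.115,0,0,0,0],[0,0,-0.115,0,0,0,0]]'; python3 -m crank '[[0,0,0,0,0,0,0],[0,0,0,0,0,0,0]]'; python3 - <<'E'
from h import *
go(438,99.7,115,1.64)
E
```

```text
clock: 16.55
eef_pos: [639.3, -79.5, 0.7]
tcp_rot: [-3.141, -0.0, 1.6]
contact_force: [0.2, -0.2, 0.2]
opening: 0.597
grasp_force: 0.0
clock: 17.05
eef_pos: [643.0, -79.9, 122.5]
tcp_rot: [3.132, 0.001, 1.6]
contact_force: [-0.5, 0.5, 1.2]
opening: 0.992
grasp_force: 0.0
clock: 17.25
eef_pos: [638.6, -79.4, 115.4]
tcp_rot: [-3.14, -0.0, 1.6]
contact_force: [0.8, -0.3, -0.8]
opening: 1.002
grasp_force: 0.0
t 17.2 pos [638.6 -79.4 115.4] shift m [ 0.1848 -0.1954  0.0007] turn [-0.001 -0.    -0.04 ]
```

```bash
python3 -m crank '[[0.03,-0.033,0,0,0,-0.04,0],[0.065,-0.068,0,0,0,-0.04,0],[0.1,-0.104,0,0,0,-0.04,0],[0.135,-0.14,0,0,0,-0.04,0],[0.17,-0.18,0,0,0,-0.04,0]]';  python3 -m crank '[[0.015,-0.016,0,0,0,0,0],[0.015,-0.016,0,0,0,0,0],[0.015,-0.016,0,0,0,0,0],[0.015,-0.016,0,0,0,0,0]]'; python3 - <<'E'
from h import *
go(438,99.7,40,1.64)
p=cams.grab_frame("side")["image"][:,:,::-1];t=cams.grab_frame("top")["image"][:,:,::-1]
a=cv2.resize(p[140:340,230:390],(480,600),interpolation=cv2.INTER_CUBIC)
b=cv2.resize(t[140:290,250:330],(320,600),interpolation=cv2.INTER_CUBIC)
cv2.imwrite("pics/c9.png",cv2.hconcat([a,b]))
E
```

```text
clock: 17.75
eef_pos: [454.8, 83.8, 114.8]
tcp_rot: [-3.139, 0.0, 1.639]
contact_force: [1.4, 1.1, -0.4]
opening: 0.997
grasp_force: 0.0
clock: 18.15
eef_pos: [441.0, 96.4, 115.7]
tcp_rot: [-3.141, 0.0, 1.639]
contact_force: [0.1, -0.4, -1.0]
opening: 0.996
grasp_force: 0.0
t 18.1 pos [441.   96.4 115.7] shift m [ 0.0035 -0.0028  0.0757] turn [-0.     0.    -0.001]
```

View pics/c9.png

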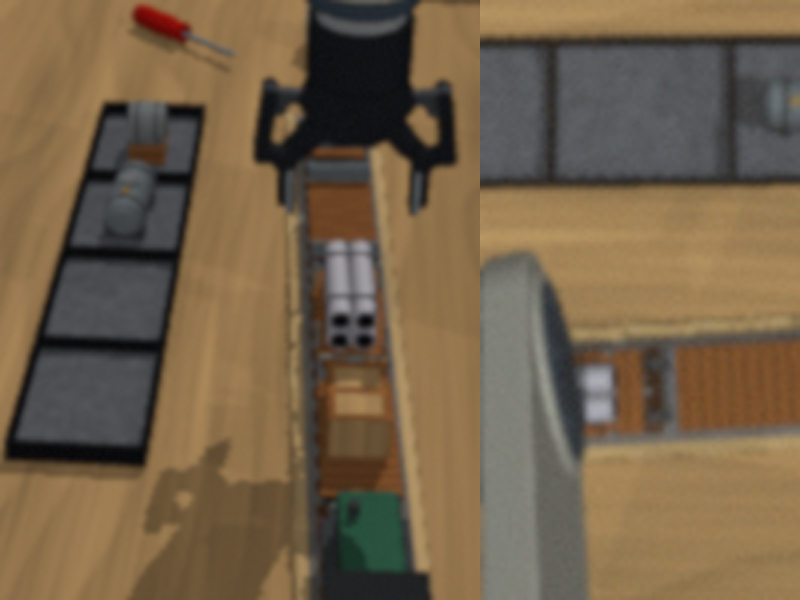

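The boiler stands in compartment 3 (crop 128,200), and the fingers straddle the pipes (crop 350,290). I'll descend and grip.

```bash
python3 -m crank '[[0.003,-0.002,0.025,0,0,0,0],[0.003,-0.002,0.05,0,0,0,0],[0.003,-0.002,0.065,0,0,0,0],[0.003,-0.002,0.075,0,0,0,0],[0.003,-0.002,0.075,0,0,0,0]]'; python3 -m crank '[[0,0,0,0,0,0,0.3],[0,0,0,0,0,0,0.45],[0,0,0,0,0,0,0.6],[0,0,0,0,0,0,1],[0,0,0,0,0,0,1]]' 50;python3 -m crank '[[0,0,0,0,0,0,1],[0,0,0,0,0,0,1]]'
```

```text
clock: 18.75
eef_pos: [437.6, 99.1, 39.8]
tcp_rot: [-3.139, 0.0, 1.639]
contact_force: [-0.7, -0.4, -0.4]
opening: 0.998
grasp_force: 0.0
clock: 19.25
eef_pos: [438.7, 99.8, 41.8]
tcp_rot: [3.14, -0.0, 1.64]
contact_force: [-0.8, -1.5, 6.7]
opening: 0.416
grasp_force: 49.1
clock: 19.45
eef_pos: [438.6, 99.8, 41.8]
tcp_rot: [3.14, -0.0, 1.64]
contact_force: [-1.1, -1.1, 6.5]
opening: 0.425
grasp_force: 49.1
```

```bash
python3 -m crank '[[0,0,-0.01,0,0,0,1],[0,0,-0.03,0,0,0,1],[0,0,-0.05,0,0,0,1],[0,0,-0.07,0,0,0,1],[0,0,-0.07,0,0,0,1]]'; python3 -m crank '[[-0.013,0.037,0,0,0,0.04,1],[-0.026,0.075,0,0,0,0.04,1],[-0.04,0.115,0,0,0,0.04,1],[-0.054,0.155,0,0,0,0.04,1],[-0.067,0.192,0,0,0,0.04,1]]'; python3 -m crank '[[0,0,0,0,0,0,1],[0,0,0,0,0,0,1],[0,0,0,0,0,0,1]]'; python3 - <<'E'
from h import *
go(635.1,46,1.8,1.6)
E
```

```text
clock: 19.95
eef_pos: [439.8, 100.1, 113.8]
tcp_rot: [3.137, -0.001, 1.64]
contact_force: [0.4, 0.8, -1.7]
opening: 0.423
grasp_force: 50.1
clock: 20.45
eef_pos: [635.5, 45.4, 110.3]
tcp_rot: [-3.141, 0.0, 1.6]
contact_force: [0.2, 0.5, -0.8]
opening: 0.417
grasp_force: 50.3
clock: 20.75
eef_pos: [632.6, 46.2, 110.2]
tcp_rot: [-3.139, -0.0, 1.6]
contact_force: [-0.1, -0.3, -0.7]
opening: 0.419
grasp_force: 50.5
t 20.8 pos [632.6  46.2 110.2] shift m [-0.0003  0.0027  0.1084] turn [-0.002 -0.    -0.   ]
```

```bash
python3 -m crank '[[0,0.001,0.03,0,0,0,1],[0,0.001,0.06,0,0,0,1],[0,0.001,0.085,0,0,0,1],[0,0.001,0.1,0,0,0,1],[0,0.001,0.1,0,0,0,1]]'; python3 -m crank '[[0,0,0.002,0,0,0,1],[0,0,0.004,0,0,0,1],[0,0,0.006,0,0,0,1],[0,0,0.008,0,0,0,1],[0,0,0.008,0,0,0,1]]';python3 -m crank '[[0,0,0.001,0,0,0,1],[0,0,0.002,0,0,0,1],[0,0,0.002,0,0,0,1],[0,0,0.002,0,0,0,1]]'
```

```text
clock: 21.25
eef_pos: [632.9, 46.3, 9.1]
tcp_rot: [-3.138, 0.0, 1.6]
contact_force: [-0.0, 0.7, -1.1]
opening: 0.419
grasp_force: 50.5
clock: 21.75
eef_pos: [635.3, 46.1, 3.1]
tcp_rot: [3.141, -0.0, 1.6]
contact_force: [-0.9, -0.6, -1.3]
opening: 0.419
grasp_force: 50.5
clock: 22.15
eef_pos: [635.4, 46.1, 1.9]
tcp_rot: [3.141, -0.0, 1.6]
contact_force: [-2.7, 0.1, 8.3]
opening: 0.418
grasp_force: 51.6
```

Contact is felt. I'll release, rise and go to the crate.

```bash
python3 -m crank '[[0,0,-0.0005,0,0,0,0.54],[0,0,-0.0005,0,0,0,0.46],[0,0,-0.0005,0,0,0,0.38],[0,0,-0.0005,0,0,0,0.38],[0,0,-0.0005,0,0,0,0.38]]';  python3 -m crank '[[0,0,-0.015,0,0,0,0.38],[0,0,-0.04,0,0,0,0.38],[0,0,-0.08,0,0,0,0.3],[0,0,-0.115,0,0,0,0],[0,0,-0.115,0,0,0,0]]'; python3 -m crank '[[0,0,0,0,0,0,0],[0,0,0,0,0,0,0]]'; python3 - <<'E'
from h import *
go(430.3,232,115,1.64)
E
```

```text
clock: 22.65
eef_pos: [635.2, 46.1, 1.3]
tcp_rot: [-3.141, -0.0, 1.6]
contact_force: [-0.6, -0.1, -0.7]
opening: 0.623
grasp_force: 0.0
clock: 23.15
eef_pos: [638.8, 46.4, 122.9]
tcp_rot: [3.132, -0.0, 1.6]
contact_force: [0.7, -0.6, -0.3]
opening: 0.993
grasp_force: 0.0
clock: 23.35
eef_pos: [634.4, 46.0, 116.0]
tcp_rot: [-3.14, 0.0, 1.6]
contact_force: [0.6, 1.0, -0.9]
opening: 1.0
grasp_force: 0.0
t 23.4 pos [634.4  46.  116. ] shift m [ 0.1918 -0.1987  0.0012] turn [-0.001  0.    -0.04 ]
```

```bash
python3 -m crank '[[0.035,-0.035,0,0,0,-0.04,0],[0.07,-0.07,0,0,0,-0.04,0],[0.105,-0.107,0,0,0,-0.04,0],[0.14,-0.144,0,0,0,-0.04,0],[0.172,-0.18,0,0,0,-0.04,0]]';  python3 -m crank '[[0.019,-0.019,0,0,0,0,0],[0.019,-0.019,0,0,0,0,0],[0.019,-0.019,0,0,0,0,0],[0.019,-0.019,0,0,0,0,0]]'; python3 - <<'E'
from h import *
go(430.3,232,40,1.64)
p=cams.grab_frame("side")["image"][:,:,::-1]
a=cv2.resize(p[160:360,230:390],(480,600),interpolation=cv2.INTER_CUBIC)
cv2.imwrite("pics/c10.png",a)
E
```

```text
clock: 23.85
eef_pos: [447.9, 213.4, 115.3]
tcp_rot: [-3.139, 0.001, 1.639]
contact_force: [0.5, 1.6, -0.8]
opening: 0.999
grasp_force: 0.0
clock: 24.25
eef_pos: [430.4, 230.0, 116.0]
tcp_rot: [-3.141, 0.0, 1.639]
contact_force: [0.3, -0.3, 0.8]
opening: 0.997
grasp_force: 0.0
t 24.2 pos [430.4 230.  116. ] shift m [0.0021 0.0001 0.076 ] turn [-0.001  0.    -0.001]
```

View pics/c10.png

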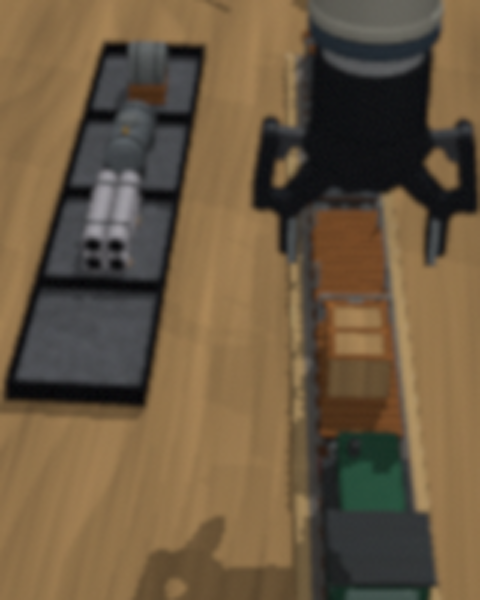

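The pipes stand in compartment 2 (crop 108,220). The crate is at (357,350), between the fingers.

```bash
python3 -m crank '[[0.002,0,0.025,0,0,0,0],[0.002,0,0.05,0,0,0,0],[0.002,0,0.065,0,0,0,0],[0.002,0,0.077,0,0,0,0],[0.002,0,0.077,0,0,0,0]]'; python3 -m crank '[[0,0,0,0,0,0,0.3],[0,0,0,0,0,0,0.4],[0,0,0,0,0,0,0.5],[0,0,0,0,0,0,1],[0,0,0,0,0,0,1]]' 50;python3 -m crank '[[0,0,0,0,0,0,1],[0,0,0,0,0,0,1]]'; python3 - <<'E'
from h import *
go(631.8,172,115,1.6)
E
```

```text
clock: 24.8
eef_pos: [429.5, 231.4, 38.0]
tcp_rot: [-3.139, 0.001, 1.639]
contact_force: [-0.2, 0.1, -0.2]
opening: 1.003
grasp_force: 0.0
clock: 25.3
eef_pos: [430.4, 232.7, 40.4]
tcp_rot: [3.14, -0.0, 1.64]
contact_force: [0.4, -1.7, 5.6]
opening: 0.483
grasp_force: 49.8
clock: 25.5
eef_pos: [430.5, 232.7, 40.4]
tcp_rot: [3.14, -0.0, 1.64]
contact_force: [-0.6, -0.5, 5.0]
opening: 0.479
grasp_force: 49.8
t 25.5 pos [430.5 232.7  40.4] shift m [-0.0744  0.1968 -0.0744] turn [ 0.001 -0.001  0.04 ]
```

```bash
python3 -m crank '[[0,0,-0.01,0,0,0,1],[0,0,-0.03,0,0,0,1],[0,0,-0.05,0,0,0,1],[0,0,-0.07,0,0,0,1],[0,0,-0.07,0,0,0,1]]'; python3 -m crank '[[-0.014,0.037,0,0,0,0.04,1],[-0.028,0.075,0,0,0,0.04,1],[-0.043,0.115,0,0,0,0.04,1],[-0.059,0.156,0,0,0,0.04,1],[-0.074,0.197,0,0,0,0.04,1]]'; python3 -m crank '[[0,0,0,0,0,0,1],[0,0,0,0,0,0,1],[0,0,0,0,0,0,1]]'; python3 - <<'E'
from h import *
go(631.8,172,0.4,1.6)
E
```

```text
clock: 26.0
eef_pos: [431.6, 233.4, 112.5]
tcp_rot: [3.137, -0.002, 1.64]
contact_force: [1.0, -0.1, 0.4]
opening: 0.485
grasp_force: 50.8
clock: 26.5
eef_pos: [632.7, 171.4, 109.0]
tcp_rot: [-3.141, 0.0, 1.6]
contact_force: [1.2, 0.3, -0.6]
opening: 0.484
grasp_force: 50.9
clock: 26.8
eef_pos: [630.0, 172.2, 108.8]
tcp_rot: [-3.14, 0.0, 1.6]
contact_force: [0.7, 0.5, -0.6]
opening: 0.483
grasp_force: 51.1
t 26.8 pos [630.  172.2 108.8] shift m [-0.0003  0.002   0.1084] turn [-0.002  0.    -0.   ]
```

```bash
python3 -m crank '[[0,0.001,0.03,0,0,0,1],[0,0.001,0.06,0,0,0,1],[0,0.001,0.085,0,0,0,1],[0,0.001,0.1,0,0,0,1],[0,0.001,0.1,0,0,0,1]]'; python3 -m crank '[[0,0,0.002,0,0,0,1],[0,0,0.004,0,0,0,1],[0,0,0.006,0,0,0,1],[0,0,0.008,0,0,0,1],[0,0,0.008,0,0,0,1]]';python3 -m crank '[[0,0,0.001,0,0,0,1],[0,0,0.002,0,0,0,1],[0,0,0.002,0,0,0,1],[0,0,0.002,0,0,0,1]]'
```

```text
clock: 27.3
eef_pos: [630.2, 172.2, 7.6]
tcp_rot: [-3.138, 0.001, 1.601]
contact_force: [-1.1, -0.7, -0.2]
opening: 0.476
grasp_force: 51.1
clock: 27.8
eef_pos: [632.6, 172.2, 1.6]
tcp_rot: [3.141, -0.0, 1.6]
contact_force: [0.1, -0.2, -0.5]
opening: 0.484
grasp_force: 51.1
clock: 28.2
eef_pos: [632.8, 172.2, 0.5]
tcp_rot: [3.141, -0.0, 1.6]
contact_force: [-2.9, -1.0, 8.7]
opening: 0.482
grasp_force: 52.2
```

Down. I'll release (clear of the tray walls), rise, swing back and look.

```bash
python3 -m crank '[[0,0,-0.0005,0,0,0,0.46],[0,0,-0.0005,0,0,0,0.39],[0,0,-0.0005,0,0,0,0.33],[0,0,-0.0005,0,0,0,0.33],[0,0,-0.0005,0,0,0,0.33]]';  python3 -m crank '[[0,0,-0.015,0,0,0,0.33],[0,0,-0.04,0,0,0,0.33],[0,0,-0.08,0,0,0,0.3],[0,0,-0.12,0,0,0,0.2],[0,0,-0.16,0,0,0,0.2]]'; python3 -m crank '[[0.04,0,-0.02,0,0,0,0.2],[0.08,0,-0.04,0,0,0,0.2],[0.12,0,-0.05,0,0,0,0.2],[0.16,0,-0.05,0,0,0,0.2],[0.2,0,-0.05,0,0,0,0.2]]'; python3 -m crank '[[0.04,0,0,0,0,0,0.2],[0.08,0,0,0,0,0,0.2],[0.08,0,0,0,0,0,0.2],[0.08,0,0,0,0,0,0.2]]';python3 - <<'E'
from h import *
p=cams.grab_frame("side")["image"][:,:,::-1];t=cams.grab_frame("top")["image"][:,:,::-1]
a=cv2.resize(p[160:360,230:390],(320,400),interpolation=cv2.INTER_CUBIC)
b=cv2.resize(t[130:270,180:420],(480,280),interpolation=cv2.INTER_CUBIC)
b=cv2.copyMakeBorder(b,0,120,0,0,0)
cv2.imwrite("pics/c11.png",cv2.hconcat([a,b]))
E
```

```text
clock: 28.7
eef_pos: [632.5, 172.2, -0.2]
tcp_rot: [-3.141, 0.0, 1.6]
contact_force: [0.5, 0.2, -0.3]
opening: 0.67
grasp_force: 0.0
clock: 29.2
eef_pos: [632.4, 172.2, 162.7]
tcp_rot: [3.141, -0.0, 1.6]
contact_force: [1.8, 0.3, 0.5]
opening: 0.801
grasp_force: 0.0
clock: 29.7
eef_pos: [626.8, 373.8, 212.2]
tcp_rot: [3.14, -0.001, 1.6]
contact_force: [0.5, -0.0, -0.4]
opening: 0.8
grasp_force: 0.0
clock: 30.1
eef_pos: [623.9, 452.7, 210.5]
tcp_rot: [3.141, 0.0, 1.601]
contact_force: [0.6, 0.4, -0.0]
opening: 0.803
grasp_force: 0.0
```

View pics/c11.png

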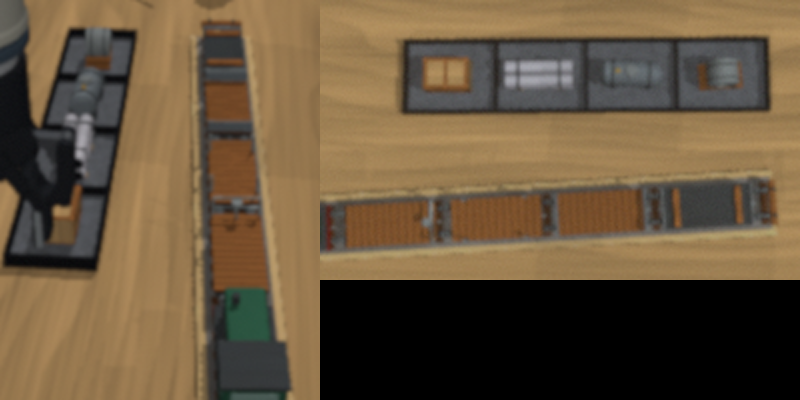

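The top view shows the crate, pipes, boiler and coil upright in compartments 1–4 (crop 445, 538, 632 and 722, row ~73), with all four empty wagons on the rails where they were. I'll hand it in.

```bash
python3 -c "
from rig import sign_off
print(sign_off())"
```

```text
the job is handed in; nothing more can be done
None
```

I set all four loads down upright in the tray in train order (crate, pipes, boiler, coil from left to right), left the wagons on the rails, and handed the job in at about 30 s; no verdict came back.

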